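# Check the fence feelers with a stylus, then hold the hidden bolt head

## Task

Take the stylus from its wooden stand and with its tip press down first the round feeler and then the square feeler of the work-stop fence, each by about half its travel or more, then put the stylus fully back in its stand and let go of it. Then reach down into the narrow gap between the two upright plates, behind the bracket that carries the nut, grip the hidden bolt head, turn it until its flats are upright, which lifts the spanner on the nut to level, and finish the program while still gripping the head so that it cannot turn back; do not touch the spanner. Leave everything else on the bench where it is.

Things in the scene. Friction and masses are not known exactly. Their poses are not given: they have to be found in the camera images.
- fence: Work-stop fence fixed to the bench, turned by up to 20 degrees. Origin on the bench surface, below the bolt axis, midway in the gap. z up; x points away from the robot, across the two upright plates and along the bolt axis; y runs along the plates. Steel base plate 180 mm (x -120 to 60) by 190 mm (y), 12 mm thick.
- gap (a point): Middle of the gap's open top: above the fence's origin, level with the top edges of the two grey upright plates, 115 mm above the bench. Each plate is 8 mm thick and 130 mm wide (y): the fence wall (fence x -31 to -23 mm) and the bracket (x 23 to 31). The gap between them is 46 mm wide in x, open at the top and both ends. Axes as the fence's.
- bolt (a joint): Turn of bolt, head, nut and spanner about the bolt axis (rad). 0: the head's wide flats upright, spanner level. +0.25: on its stop, as at the start, the spanner's free end hanging down. Turns easily; the spanner's weight (about 0.1 N m) turns it back to +0.25 unless the head is held. Least -0.25. Closing two upright fingers on the head along the fence's y pushes its flats upright.
- bolt_head_center (a point): Centre of the hidden bolt head, a steel bar (T-head) in the gap: fence x 8 mm, y 0, 90 mm above the bench, 25 mm below the plates' tops. When upright 10 mm thick (fence y), 30 mm tall, 22 mm long along the bolt axis (fence x -3 to 19). x along the bolt axis; z along its 30 mm height, turning with the bolt: at +0.25 its top leans to the fence's +y.
- bolt_head: the same bolt head; origin on the bolt axis, 8 mm nearer the robot than the head's centre, axes as the head's centre
- spanner: steel ring spanner on the nut on the far side of the bracket (fence x 36 to 44), 160 mm long, running from the nut along +y; origin on the bolt axis in the gap; turns with the bolt
- feeler_round_base: black round housing, 40 mm diameter, 20 mm tall, on the base plate in front of the fence wall (fence x -88, y +50 or -50: the two feelers may be swapped), with the round feeler in its top; origin under its centre on the base plate
- feeler_round_top (a point): centre of the flat top of the round feeler, a steel plunger of 22 mm diameter standing 14 mm proud of its housing; 46 mm above the bench when not pressed
- feeler_round (a joint): how far the round feeler is pressed down, 0 to 0.007 m; spring of 700 N/m (about 5 N at the bottom)
- feeler_square_base: black square housing, 40 by 40 mm, 20 mm tall, on the base plate in front of the fence wall, with the square feeler in its top; origin under its centre on the base plate
- feeler_square_top (a point): centre of the flat top of the square feeler, a steel plunger 22 by 22 mm standing 14 mm proud of its housing; 46 mm above the bench when not pressed
- feeler_square (a joint): how far the square feeler is pressed down, 0 to 0.007 m; same spring
- stylus_grip (a point): Centre of the stylus's grip, an upright aluminium cylinder 22 mm in diameter, 60 mm tall, in the stand at the start. Below it a flange 34 mm across, 6 mm thick (underside 36 mm below this point), then a 12 mm shaft that tapers over the last 18 mm to a 6 mm tip, 86 mm below this point. About 120 g.
- stylus_tip (a point): the stylus's tip, on its axis, 86 mm below the grip's centre
- stylus: the stylus; origin at its tip, z along its axis towards the grip
- stand_hole0 (a point): centre of the mouth of the hole in the stand, a fixed wooden block 70 by 70 mm and 55 mm tall; the hole is vertical, 18 mm in diameter and goes through. The stylus hangs in it by its flange, its grip's centre 36 mm above this point and its tip 5 mm above the bench.
- washer: bystander: steel washer 32 mm across lying on the fence's base plate between the feelers, towards the robot
- glue: bystander: clear glue bottle with a red cap, 56 mm diameter, 150 mm tall
- hammer: bystander: hammer lying on the bench
- wallet_a: bystander: black card wallet 100 by 75 by 18 mm
- wallet_b: bystander: brown wallet 110 by 90 by 18 mm
- rivet_tin: bystander: round steel tin, 76 mm across, 45 mm tall
- driver: bystander: screwdriver lying on the bench
Mind the look-alikes: they are no part of the job. Of the things that look like the part that bears stand_hole0, the smaller one is meant. There is more than one size of the stylus; the job needs the smaller.

How it is judged:
By the outcome, as a careful person would: the job done as asked, in the order asked, and still so for the second after the job is handed in, while the arm keeps its last pose, push and grip.
It also fails if it takes over 51 s, if anything falls off the work surface, if the arm or the gripper's body presses on something with over 40 N, if the wrist force passes 120 N, or if a joint passes its speed limit or range.

## Robot

A 7-joint arm with a two-finger parallel gripper is mounted at the origin on the work surface. World frame = base frame: x ahead of the robot, y to its left, z up, the work surface at z = 0. Lengths are in m, angles in rad, forces in N, time in s.
With the tool pointing down it reaches from about 0.425 to 0.925 m from the base axis. Payload 6.8 kg.
Tool frame: the origin (TCP) lies at the very end of the fingers, on their centre line; the grasp point (between the pads) lies 19 mm behind it (r.tcp_to_grasp is the distance from the TCP to the grasp point, in m); z points along the fingers, y is the line along which they close (so a half turn about z gives the same grasp; the last joint's range is limited). The gripper opens to 85 mm and grips with 20 to 120 N. Pads are 22 mm wide; open, the fingers measure 114 mm over their backs; the gripper's body (76 mm by 85 mm) begins 54 mm behind the grasp point. The pads swing forward as they close: fully open they stand 13 mm farther back than shut.
Start: joints at [1.031, 0.477, 0.022, 1.555, -0.011, 1.109, -0.083], TCP at [0.283, -0.613, 0.231] pointing down, gripper open.
Joint ranges: [-2.96, 2.96], [-0.34, 2.1], [-1.41, 1.46], [0.24, 2.44], [-1.37, 4.51], [0.17, 1.92], [-2.96, 2.96]. Speed limits (rad/s): [2.39, 2.39, 3.14, 3.14, 3.14, 3.14, 3.14].

## Interface

Orientations are given as a rotation vector (axis times angle).
In Python, from bench import r gives the robot as it stands.
- The arm moves only by the tool step_arm, never from a script. Its argument "moves" is a list of rows, each a list of 7 numbers: the shift along the tool's x, y, z in mm, then the turn, a rotation vector about the tool's x, y, z in rad, then the finger opening in mm, from 0 to 85.4. A call has 1 to 8 rows; each row is the pose to reach, as a shift and turn from the pose commanded when the call began, along the tool's axes at that moment; what a row does not reach only later rows make up. A row lasts 1/10 s, in which the tool goes at most 50 mm and 8.59 degrees, less where a joint would pass 70% of its speed; a pose out of reach is approached as far as the arm can. A call with a gripper value outside its range is refused whole. The fingers move at their own pace and stop on an object; "grip_force" is the grip in N (left out, the last holds). Time passes only in rows, so rows that repeat a pose let the fingers close. It gives the time, the measured TCP pose, the force, the opening and the grip force at its end, in the units of the state.
- r.get_obs(): the state, without advancing time (a new reading comes with each control period).
- r.grab_frame(name): name is "side" or "top"; returns a dict with "image" (480x640x3 uint8, red, green, blue), "depth" (480x640 float32, m along the optical axis (not along the pixel's ray), 0 where there is no reading), "mtx" (3x3 intrinsics, pixels), "k1" (the pictures are not rectified: a ray, as slopes to the right and down, at radius r is drawn at 1 + k1 r^2 times it, then the intrinsics apply), "rvec" (rotation vector, rad) and "tvec" (3), from world to camera coordinates, as OpenCV has them. Camera axes: x right, y down, z forward; pixel columns grow to the right and rows downward; lengths in m; the calibration is good to about 2 mm. A picture is of the moment at which its call begins.
- r.hand_in(): hands the job in; it is judged then, once.
The state is a dict: "clock": time; "joints": joint angles; "qvel": joint speeds; "tau": joint torques, N m; "tcp_pos": TCP position; "orientation": TCP orientation; "contact_force": force on the tool from outside, world axes, zero at the start; "moment": the same for the moment, N m; "grip_width": finger opening in m; "gripper_force": force on a finger pad.
Only numpy, scipy, OpenCV 4.12 (cv2) and the standard library are available. Lean on these libraries where they do the work, as an engineer would, in place of code of your own. Each camera call takes 0.05 s, during which the arm holds its last target. There are 200 camera calls.

## Working session

There is one attempt and no reset: what is moved stays moved. The work goes in short steps, Python scripts to look and compute and a tool call to move; the robot and the scene stay as the last step left them, time stands still between calls to the robot, and variables do not carry over. Pictures are saved under pics/ and viewed, at most 10 in all, crops included, and the job is handed in when it is done.

Besides the shell and the picture viewer there is one more tool, called after "Emit:" in YAML: its name, and indented under it one key for each argument. step_arm: Moves the arm, as the interface text tells. Its arguments: {"type":"object","properties":{"moves":{"type":"array","items":{"type":"array","items":{"type":"number"}}},"grip_force":{"type":"number"}},"required":["moves"]}

```bash
mkdir -p pics; ls; cat > h.py <<'E'
import numpy as np, cv2, pickle
from scipy.spatial.transform import Rotation as R
def pts(f):
    d=f["depth"]; h,w=d.shape
    u,v=np.meshgrid(np.arange(w),np.arange(h))
    return back(f,u,v,d)
def rays(f,u,v):
    K=f["mtx"]; x=(np.asarray(u,float)-K[0,2])/K[0,0]; y=(np.asarray(v,float)-K[1,2])/K[1,1]
    a,b=x.copy(),y.copy()
    for _ in range(8):
        s=1+f["k1"]*(a*a+b*b); a,b=x/s,y/s
    return np.stack([a,b,np.ones_like(a)],-1)
def RT(f): return cv2.Rodrigues(np.asarray(f["rvec"],float))[0],np.asarray(f["tvec"],float).ravel()
def back(f,u,v,d):
    M,t=RT(f); return (rays(f,u,v)*np.asarray(d)[...,None]-t)@M
def onz(f,u,v,z):
    M,t=RT(f); o=-t@M; d=rays(f,u,v)@M
    return o+d*((z-o[2])/d[...,2])[...,None]
E
python3 - <<'E'
from bench import r
from h import *
o=r.get_obs(); print(o)
for n in("side","top"):
    f=r.grab_frame(n); pickle.dump(f,open(n+"0.pkl","wb")); cv2.imwrite(f"pics/{n}0.png",f["image"][:,:,::-1])
    M,t=RT(f); print(n,f["mtx"],f["k1"],-t@M,M[2])
E
```

```text
pics
{'clock': 0.0, 'joints': array([ 1.03088473,  0.47780134,  0.02235265,  1.55646602, -0.01149699,
        1.109311  , -0.08310696]), 'qvel': array([ 1.04542323e-04, -1.63449853e-03,  2.15463645e-06,  4.58899389e-04,
       -4.88211871e-04,  2.49842492e-04,  1.29482618e-03]), 'tau': array([-1.09996501e-03, -5.96448040e+01,  1.60743713e+00, -2.81195194e+01,
        1.23511639e-02,  9.44337604e-03,  2.14606445e-05]), 'tcp_pos': array([ 0.28222338, -0.61250306,  0.230319  ]), 'orientation': array([-3.06691620e+00, -6.72656554e-01,  8.48362532e-04]), 'contact_force': array([-0.27727869,  0.11650972, -0.08450785]), 'moment': array([-0.04349811,  0.03796097,  0.02735103]), 'gripper_force': 0.0, 'grip_width': 0.08565270235562492}
side [[553.84381533   0.         328.5003519 ]
 [  0.         553.84381533 240.83206644]
 [  0.           0.           1.        ]] -0.06337962817014794 [0.37327754 0.81404788 1.05741268] [ 0.12161219 -0.65071748 -0.749518  ]
top [[547.62078065   0.         328.51583902]
 [  0.         547.62078065 230.47151227]
 [  0.           0.           1.        ]] -0.1659868879735229 [ 0.2426453  -0.01735325  1.48934545] [ 0.19301386 -0.0020281  -0.98119393]
```

View pics/top0.png

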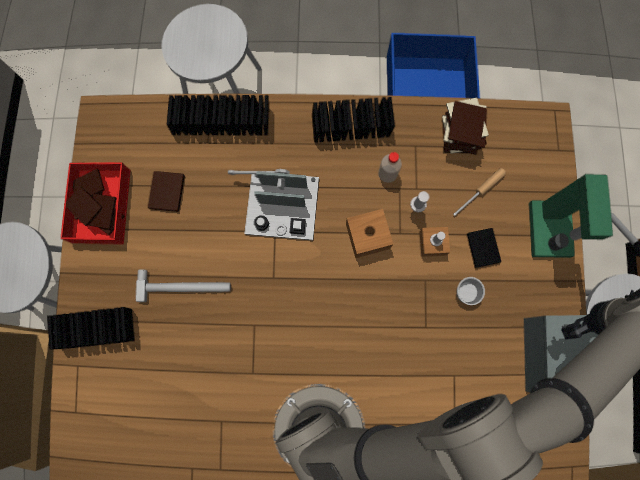

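View pics/side0.png

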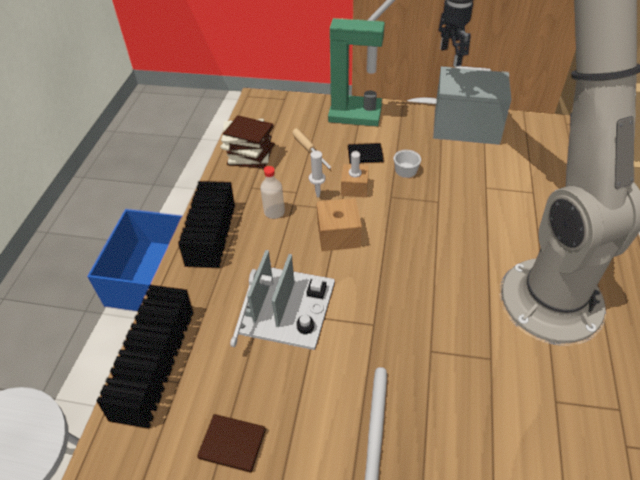

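Top: fence about (282,205), small stand with stylus (436,240), larger stand (370,232), larger stylus (420,203). Side: fence (290,300), small stand (354,170). Next I measure these regions.

```bash
python3 - <<'E'
from h import *
F={n:pickle.load(open(n+"0.pkl","rb")) for n in("side","top")}
t=F["top"]; s=F["side"]
a=cv2.resize(t["image"][160:250,220:330],None,fx=5,fy=5,interpolation=cv2.INTER_CUBIC)
b=cv2.resize(s["image"][235:355,225:345],None,fx=4,fy=4,interpolation=cv2.INTER_CUBIC)
c=cv2.resize(t["image"][215:265,410:460],None,fx=4,fy=4,interpolation=cv2.INTER_CUBIC)
d=cv2.resize(s["image"][140:200,330:380],None,fx=4,fy=4,interpolation=cv2.INTER_CUBIC)
W=np.zeros((600,800,3),np.uint8)
def put(i,x,y):
    i=i[:600-y,:800-x]; W[y:y+i.shape[0],x:x+i.shape[1]]=i
put(cv2.resize(a,(440,360)),0,0); put(cv2.resize(b,(350,350)),445,0); put(c,0,365); put(d,210,365)
cv2.imwrite("pics/crops.png",W[:,:,::-1])
for n,f in F.items():
    P=pts(f); ok=f["depth"]>0
    def box(lo,hi):
        m=ok&np.all((P>lo)&(P<hi),-1); return P[m],np.argwhere(m)
    # fence base plate
    q,_=box([.35,-.05,.008],[.75,.25,.017])
    print(n,"base",len(q),cv2.minAreaRect(q[:,:2].astype(np.float32)), np.median(q[:,2]))
    q,_=box([.35,-.05,.06],[.75,.25,.13])
    print(n,"plates",len(q),q.min(0),q.max(0),)
    q,_=box([.35,-.05,.108],[.75,.25,.122]); print(" topedges",len(q),cv2.minAreaRect(q[:,:2].astype(np.float32)))
    q,_=box([.35,-.05,.040],[.56,.25,.052]); print(" feelers",np.round(q,3).tolist() if len(q)<15 else (len(q),cv2.kmeans(q[:,:2].astype(np.float32),2,None,(3,50,1e-5),5,0)[2]))
    q,_=box([.35,-.38,.050],[.6,-.2,.059]); print(" stand",len(q),cv2.minAreaRect(q[:,:2].astype(np.float32)))
    q,_=box([.35,-.38,.1],[.55,-.2,.13]); print(" stylus",len(q),q.min(0),q.max(0),q.mean(0))
E
```

```text
side base 3121 ((0.5146766901016235, 0.08697278052568436), (0.27755260467529297, 0.3429012894630432), 82.0150375366211) 0.013218316293166364
side plates 1529 [0.60025298 0.04389957 0.06007501] [0.68932909 0.24991677 0.12240745]
 topedges 505 ((0.6424360871315002, 0.11011496186256409), (0.13219910860061646, 0.07613620162010193), 86.0701675415039)
 feelers (167, array([[0.5506414 , 0.16810527],
       [0.5442658 , 0.06871625]], dtype=float32))
 stand 317 ((0.5374055504798889, -0.3002718687057495), (0.13825753331184387, 0.08023197203874588), 8.746808052062988)
 stylus 95 [ 0.49521992 -0.32100056  0.10019789] [ 0.51727525 -0.29241355  0.12699553] [ 0.50587566 -0.30342555  0.11606054]
top base 2152 ((0.5493506789207458, 0.10387049615383148), (0.28475436568260193, 0.3988610804080963), 89.17963409423828) 0.011558366685861184
top plates 994 [0.59790017 0.04252176 0.06008861] [0.68790982 0.2485857  0.12190609]
 topedges 340 ((0.6398720741271973, 0.10913016647100449), (0.1300244778394699, 0.07569067180156708), 86.62995910644531)
 feelers (113, array([[0.5494165 , 0.16540027],
       [0.5426519 , 0.06601224]], dtype=float32))
 stand 452 ((0.44411084055900574, -0.3241561949253082), (0.20246411859989166, 0.07951940596103668), 15.80660629272461)
 stylus 73 [ 0.49325658 -0.3169982   0.10104572] [ 0.51320693 -0.29624571  0.1257621 ] [ 0.50279623 -0.30589098  0.11741017]
```

View pics/crops.png

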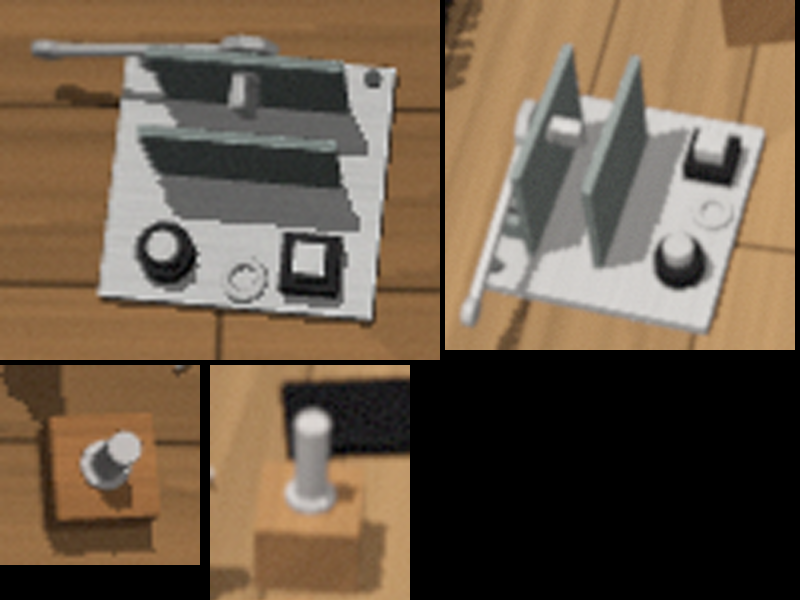

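Crops: round feeler at fence +y, square at -y, washer between. The bolt head is visible in the gap from both cameras, and the stylus stands upright in the small stand. One refining measurement follows.

```bash
python3 - <<'E'
from h import *
yaw=np.deg2rad(-3.7); 
for n in("side","top"):
    f=pickle.load(open(n+"0.pkl","rb")); im=f["image"]; hsv=cv2.cvtColor(im,cv2.COLOR_RGB2HSV); P=pts(f); ok=f["depth"]>0
    def box(lo,hi,m=True): 
        k=ok&np.all((P>lo)&(P<hi),-1)&m; return P[k]
    q=box([.45,-.03,.006],[.74,.24,.02],(hsv[...,1]<40)&(hsv[...,2]>60))
    for pc in (0,1):
        c,s=np.cos(-yaw),np.sin(-yaw); L=q[:,:2]@np.array([[c,s],[-s,c]])
        lo,hi=np.percentile(L,pc,0),np.percentile(L,100-pc,0); m=(lo+hi)/2; m=np.array([m[0]+.03,m[1]])
        print(n,"base ext",hi-lo,"fence origin",m@np.array([[c,-s],[s,c]]))
    print(" minrect",cv2.minAreaRect(q[:,:2].astype(np.float32)))
    # top edges: refine yaw per plate
    q=box([.59,.03,.112],[.72,.19,.12]); L=q[:,:2]@np.array([[c,s],[-s,c]])
    h,e=np.histogram(L[:,0],np.arange(.58,.70,.004)); print(" edge x hist",dict(zip(np.round(e,3),h)),"y ext",L[:,1].min(),L[:,1].max())
    cut=(L[:,0].min()+L[:,0].max())/2
    for k in (L[:,0]<cut,L[:,0]>=cut):
        print("  plate yaw",np.rad2deg(-np.polyfit(q[k][:,1],q[k][:,0],1)[0]),"med x",np.median(L[k,0]))
    q=box([.5,.03,.0440],[.58,.2,.050]); 
    for nm,k in(("round",q[:,1]>.117),("sq",q[:,1]<.117)): print(" ",nm,k.sum(),(q[k].min(0)+q[k].max(0))/2,q[k].max(0)-q[k].min(0))
    q=box([.44,-.36,.051],[.58,-.25,.0585],hsv[...,1]>80); print(" stand",len(q),cv2.minAreaRect(q[:,:2].astype(np.float32)))
    q=box([.46,-.34,.118],[.55,-.26,.128]); print(" stytop",len(q),(q.min(0)+q.max(0))/2,q.max(0)-q.min(0))
    q=box([.46,-.34,.075],[.55,-.26,.115]); print(" stygrip",len(q),(q.min(0)+q.max(0))/2,q.max(0)-q.min(0))
    q=box([.46,-.34,.0585],[.55,-.26,.064],hsv[...,1]<60); print(" flange",len(q),(q.min(0)+q.max(0))/2,q.max(0)-q.min(0))
E
```

```text
side base ext [0.17812492 0.19360035] fence origin [0.63404032 0.11099388]
side base ext [0.17008559 0.18850306] fence origin [0.63140357 0.11227883]
 minrect ((0.6042001843452454, 0.11309371888637543), (0.19391930103302002, 0.17757776379585266), 85.95539093017578)
 edge x hist {np.float64(0.58): np.int64(0), np.float64(0.584): np.int64(0), np.float64(0.588): np.int64(0), np.float64(0.592): np.int64(2), np.float64(0.596): np.int64(93), np.float64(0.6): np.int64(81), np.float64(0.604): np.int64(15), np.float64(0.608): np.int64(0), np.float64(0.612): np.int64(0), np.float64(0.616): np.int64(0), np.float64(0.62): np.int64(0), np.float64(0.624): np.int64(0), np.float64(0.628): np.int64(0), np.float64(0.632): np.int64(0), np.float64(0.636): np.int64(0), np.float64(0.64): np.int64(0), np.float64(0.644): np.int64(0), np.float64(0.648): np.int64(49), np.float64(0.652): np.int64(86), np.float64(0.656): np.int64(60), np.float64(0.66): np.int64(1), np.float64(0.664): np.int64(2), np.float64(0.668): np.int64(3), np.float64(0.672): np.int64(0), np.float64(0.676): np.int64(0), np.float64(0.68): np
[... 1981 characters left out ...]
 np.int64(0)} y ext 0.08527467622001042 0.21535292853789062
  plate yaw -4.019169188423138 med x 0.5980629369142655
  plate yaw -4.24756883094899 med x 0.6525976545903808
  round 27 [0.5486829  0.16629306 0.04677337] [0.01930542 0.01876951 0.00552142]
  sq 32 [0.54286755 0.06590538 0.04706979] [0.02272237 0.01879919 0.00542384]
 stand 385 ((0.5038518905639648, -0.308614045381546), (0.07066681236028671, 0.06912790238857269), 3.2378201484680176)
 stytop 47 [ 0.50313046 -0.30731482  0.12190461] [0.01974775 0.01936676 0.00771498]
 stygrip 35 [ 0.50140775 -0.3037546   0.09708294] [0.01759473 0.01571496 0.03567825]
 flange 32 [ 0.50358611 -0.30738524  0.06102169] [0.02903008 0.03269872 0.00437322]
```

```bash
cat >> h.py <<'E'
def go(r,p,yaw=None):
    o=r.get_obs(); A=R.from_rotvec(o["orientation"])
    x=A.as_matrix()[:,0]; y0=np.arctan2(x[1],x[0])
    T=A.inv()
    if yaw is not None:
        B=R.from_matrix(np.array([[np.cos(yaw),np.sin(yaw),0],[np.sin(yaw),-np.cos(yaw),0],[0,0,-1.]]))
        rv=(T*B).as_rotvec()
    else: rv=np.zeros(3)
    return np.round(T.apply(np.array(p)-o["tcp_pos"])*1e3,1),np.round(rv,4)
E
python3 - <<'E'
from bench import r
from h import *
yaw=np.deg2rad(-4)
for p in ([.35,-.40,.231],[.5045,-.3075,.231],[.5045,-.3075,.077]): print(go(r,p,yaw))
f=pickle.load(open("top0.pkl","rb"));P=pts(f);ok=f["depth"]>0
def box(lo,hi):
    k=ok&np.all((P>lo)&(P<hi),-1); q=P[k]; print(len(q), q.min(0),q.max(0)) if len(q) else print(0)
box([.54,-.32,.07],[.64,-.23,.25]); box([.3,-.7,.08],[.7,-.45,.4]); box([.45,-.25,.03],[.6,-.08,.2])
E
```

```text
(array([ 150.5, -164.7,   -0.3]), array([-1.600e-03,  5.000e-04,  5.016e-01]))
(array([ 3.295e+02, -1.841e+02, -3.000e-01]), array([-1.600e-03,  5.000e-04,  5.016e-01]))
(array([ 329.5, -183.8,  153.7]), array([-1.600e-03,  5.000e-04,  5.016e-01]))
214 [ 0.57748878 -0.27794622  0.07021317] [ 0.61986643 -0.23982309  0.15668721]
3305 [ 0.30024263 -0.69617141  0.08006966] [ 0.62409647 -0.580792    0.39997844]
1472 [ 0.45941439 -0.24996588  0.0300555 ] [ 0.59995377 -0.08005835  0.14841352]
```

Emit:
step_arm:
  moves:
    - [40, -45, 0, 0, 0, 0.12, 85]
    - [80, -88, 0, 0, 0, 0.24, 85]
    - [118, -128, 0, 0, 0, 0.36, 85]
    - [150, -164, 0, 0, 0, 0.5016, 85]
    - [195, -170, 0, 0, 0, 0.5016, 85]
    - [240, -175, 0, 0, 0, 0.5016, 85]
    - [285, -180, 0, 0, 0, 0.5016, 85]
    - [329.5, -184, 0, -0.0016, 0.0005, 0.5016, 85]

```text
clock: 0.9
tcp_pos: [0.506, -0.3064, 0.2313]
orientation: [3.138, -0.109, 0.001]
contact_force: [0.4, -0.7, 0.8]
grip_width: 0.0849
gripper_force: 0.0
```

Emit:
step_arm:
  moves:
    - [0, 0, 0, 0, 0, 0, 85]
    - [0, 0, 0, 0, 0, 0, 85]
    - [0, 0, 0, 0, 0, 0, 85]

```text
clock: 1.2
tcp_pos: [0.5035, -0.309, 0.2309]
orientation: [3.138, -0.112, -0.001]
contact_force: [-0.6, -0.3, 1.0]
grip_width: 0.0852
gripper_force: 0.0
```

```bash
python3 - <<'E'
from bench import r
from h import *
o=r.get_obs();print(o["clock"],o["tcp_pos"],o["joints"],o["contact_force"])
print(go(r,[.5045,-.3075,.077],np.deg2rad(-4)))
f=r.grab_frame("top"); g=r.grab_frame("side")
cv2.imwrite("pics/c1.png",np.hstack([cv2.resize(f["image"][180:290,380:490],(400,400)),cv2.resize(g["image"][90:210,300:420],(400,400))])[:,:,::-1])
E
```

```text
1.2 [ 0.50348483 -0.30895253  0.2308625 ] [ 0.46941418  0.34019435 -0.03242514  1.76259722  0.01461665  1.0389371
 -1.21066887] [-0.62801917 -0.26310838  0.99604412]
(array([  1. ,  -1.8, 153.9]), array([ 0.0017,  0.0006, -0.0015]))
```

View pics/c1.png

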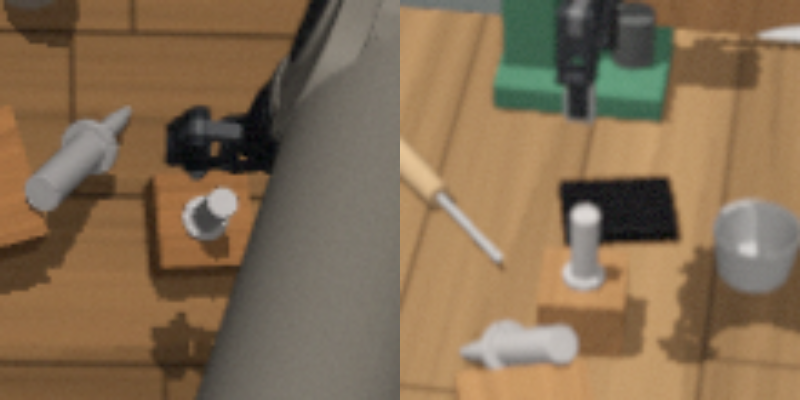

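The gripper is above the small stand. The larger look-alike stylus, which stood on its tip, has toppled by itself and now lies beside the big stand, clear of my fingers. Descending onto the small stylus.

Emit:
step_arm:
  moves:
    - [1, -1.5, 40, 0, 0, 0, 85]
    - [1, -1.5, 80, 0, 0, 0, 85]
    - [1, -1.5, 110, 0, 0, 0, 85]
    - [1, -1.5, 135, 0, 0, 0, 85]
    - [1, -1.5, 150, 0, 0, 0, 85]
    - [1, -1.5, 154, 0, 0, 0, 85]
    - [1, -1.5, 154, 0, 0, 0, 85]

```text
clock: 2.0
tcp_pos: [0.5058, -0.3074, 0.0775]
orientation: [3.138, -0.111, 0.001]
contact_force: [0.9, -0.2, 1.2]
grip_width: 0.0851
gripper_force: 0.0
```

```bash
python3 - <<'E'
from bench import r
from h import *
o=r.get_obs();print(o["clock"],o["tcp_pos"],o["contact_force"])
f=r.grab_frame("top"); g=r.grab_frame("side")
cv2.imwrite("pics/c2.png",np.hstack([cv2.resize(f["image"][180:290,360:470],(400,400)),cv2.resize(g["image"][90:210,300:420],(400,400))])[:,:,::-1])
E
```

```text
2.0 [ 0.50581417 -0.30738071  0.07752295] [ 0.92842656 -0.16284959  1.24146423]
```

View pics/c2.png

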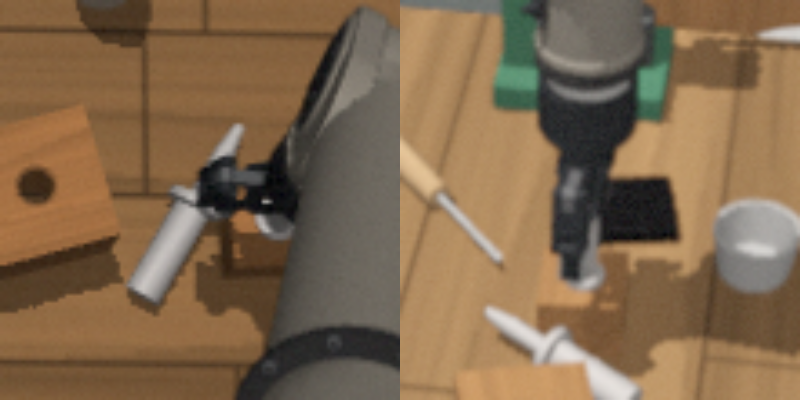

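The fingers straddle the small stylus's grip; the fallen look-alike lies on the bench between the stands, below them. Closing and lifting.

Emit:
step_arm:
  moves:
    - [0, 0, 0, 0, 0, 0, 40]
    - [0, 0, 0, 0, 0, 0, 15]
    - [0, 0, 0, 0, 0, 0, 15]
    - [0, 0, 0, 0, 0, 0, 15]
    - [0, 0, 0, 0, 0, 0, 15]
    - [0, 0, 0, 0, 0, 0, 15]
    - [0, 0, 0, 0, 0, 0, 15]
    - [0, 0, 0, 0, 0, 0, 15]
  grip_force: 60

```text
clock: 2.9
tcp_pos: [0.5062, -0.307, 0.0777]
orientation: [3.138, -0.11, 0.002]
contact_force: [-0.5, 0.3, 5.3]
grip_width: 0.0209
gripper_force: 58.5
```

```bash
python3 - <<'E'
from bench import r
from h import *
o=r.get_obs();print(o)
for p in ([.505,-.3075,.185],[.547,.1663,.185]): print(go(r,p,np.deg2rad(-4)))
E
```

```text
{'clock': 2.9, 'joints': array([ 0.46747806,  0.52592541, -0.03692617,  1.88061902,  0.02919577,
        0.73360566, -1.2267796 ]), 'qvel': array([ 8.88790316e-04, -7.96963008e-04,  5.45383905e-04,  8.88481683e-04,
        5.46058598e-05, -8.26023372e-04, -2.71906098e-04]), 'tau': array([-1.14143130e-01, -5.26662791e+01,  7.42047988e-01, -1.99894989e+01,
        1.49412663e-02, -3.04966299e-01, -5.90369440e-03]), 'tcp_pos': array([ 0.50623966, -0.30699219,  0.07769718]), 'orientation': array([ 3.13798332e+00, -1.09670834e-01,  2.19952378e-03]), 'contact_force': array([-0.49847955,  0.26110582,  5.30910495]), 'moment': array([ 0.06733997,  0.18955542, -0.01488564]), 'gripper_force': 58.494974970817566, 'grip_width': 0.020880047076994906}
(array([  -1. ,    0.8, -107.3]), array([ 0.0016, -0.0015, -0.0001]))
(array([   7.8, -474.8, -108.1]), array([ 0.0016, -0.0015, -0.0001]))
```

Emit:
step_arm:
  moves:
    - [0, 0, -15, 0, 0, 0, 15]
    - [0, 0, -40, 0, 0, 0, 15]
    - [0, 0, -75, 0, 0, 0, 15]
    - [0, 0, -108, 0, 0, 0, 15]
    - [0, -30, -108, 0, 0, 0, 15]
    - [2, -75, -108, 0, 0, 0, 15]
    - [3, -120, -108, 0, 0, 0, 15]
    - [4, -160, -108, 0, 0, 0, 15]

```text
clock: 3.7
tcp_pos: [0.5208, -0.1451, 0.1857]
orientation: [3.139, -0.109, 0.001]
contact_force: [0.2, -0.2, -1.7]
grip_width: 0.0208
gripper_force: 58.8
```

Emit:
step_arm:
  moves:
    - [0, -40, 0, 0, 0, 0, 15]
    - [1, -80, 0, 0, 0, 0, 15]
    - [2, -120, 0, 0, 0, 0, 15]
    - [3, -160, 0, 0, 0, 0, 15]
    - [4, -200, 0, 0, 0, 0, 15]
    - [5, -240, 0, 0, 0, 0, 15]
    - [6, -280, 0, 0, 0, 0, 15]
    - [8, -315, 0, 0, 0, 0, 15]

```text
clock: 4.5
tcp_pos: [0.5505, 0.1686, 0.1852]
orientation: [3.138, -0.108, 0.001]
contact_force: [1.4, -0.1, -1.7]
grip_width: 0.0205
gripper_force: 58.8
```

Emit:
step_arm:
  moves:
    - [0, 0, 0, 0, 0, 0, 15]
    - [0, 0, 0, 0, 0, 0, 15]
    - [0, 0, 0, 0, 0, 0, 15]

```text
clock: 4.8
tcp_pos: [0.5509, 0.1647, 0.1846]
orientation: [3.137, -0.112, 0.001]
contact_force: [-0.6, -0.4, -2.5]
grip_width: 0.0208
gripper_force: 58.9
```

```bash
python3 - <<'E'
from bench import r
from h import *
o=r.get_obs();print(o["clock"],o["tcp_pos"],o["orientation"],o["contact_force"],o["grip_width"])
print(go(r,[.5515,.1665,.1135],np.deg2rad(-4)))
f=r.grab_frame("top"); g=r.grab_frame("side")
cv2.imwrite("pics/c3.png",np.hstack([cv2.resize(f["image"][150:260,220:330],(400,400)),cv2.resize(g["image"][235:355,225:345],(400,400))])[:,:,::-1])
E
```

```text
4.8 [0.55088776 0.16468735 0.18464644] [ 3.13692862e+00 -1.12151820e-01  6.70672003e-04] [-0.57999608 -0.36378644 -2.45624403] 0.020790610838565746
(array([ 0.4, -2. , 71.1]), array([ 0.0026, -0.0005, -0.0017]))
```

View pics/c3.png

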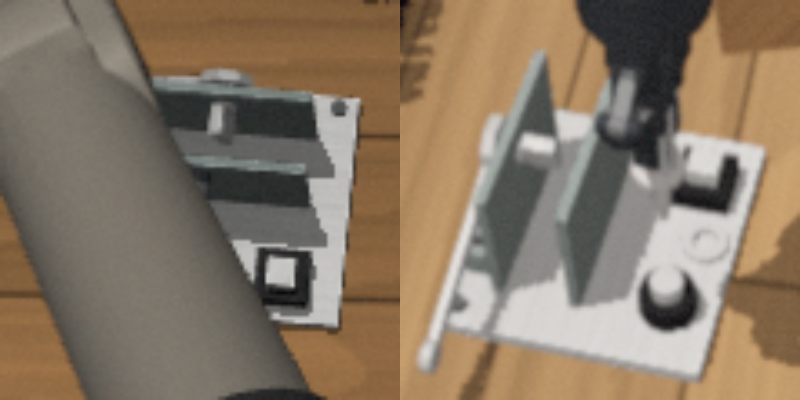

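The side view shows the held stylus, its tip at about (304,298) px; the round feeler is at (300,324). I check that ray against the expected tip.

```bash
python3 - <<'E'
from bench import r
from h import *
g=r.grab_frame("side"); o=r.get_obs()
# tip: lowest bright pixel of the stylus near expectation
M,t=RT(g)
p=cv2.projectPoints(np.array([[o["tcp_pos"]-[0,0,.0727]]]),g["rvec"],g["tvec"],g["mtx"],np.array([g["k1"],0,0,0]))[0]; print("expected tip px",p)
print("seen ->",onz(g,304.5,298.,.112),onz(g,305,298.5,.112), o["tcp_pos"])
E
```

```text
expected tip px [[[303.33719502 300.47472258]]]
seen -> [0.54990992 0.15807992 0.112     ] [0.54862939 0.15917378 0.112     ] [0.5510851  0.16465516 0.1847049 ]
```

Emit:
step_arm:
  moves:
    - [0, -2, 25, 0, 0, 0, 15]
    - [0, -2, 50, 0, 0, 0, 15]
    - [0, -2, 60, 0, 0, 0, 15]
    - [0, -2, 66, 0, 0, 0, 15]
    - [0, -2, 69, 0, 0, 0, 15]
    - [0, -2, 72, 0, 0, 0, 15]
    - [0, -2, 72, 0, 0, 0, 15]
    - [0, -2, 72, 0, 0, 0, 15]

```text
clock: 5.75
tcp_pos: [0.5516, 0.168, 0.1134]
orientation: [3.138, -0.11, 0.003]
contact_force: [-1.5, -1.5, 1.6]
grip_width: 0.0208
gripper_force: 58.9
```

```bash
python3 - <<'E'
from bench import r
from h import *
o=r.get_obs();print(o["clock"],o["tcp_pos"],o["contact_force"],o["grip_width"])
print(go(r,[.5515,.1665,.1131],np.deg2rad(-4)))
for z in(.15,.1131): print(go(r,[.5442,.0672,z],np.deg2rad(-4)))
E
```

```text
5.75 [0.55161259 0.16799282 0.11341831] [-1.49781302 -1.46749843  1.61412169] 0.020818644110466782
(array([-0. ,  1.5,  0.3]), array([ 0.0015, -0.0018, -0.0003]))
(array([ -0.3, 101.1, -36.4]), array([ 0.0015, -0.0018, -0.0003]))
(array([ -0.3, 101.1,   0.5]), array([ 0.0015, -0.0018, -0.0003]))
```

Emit:
step_arm:
  moves:
    - [0, 0, 1, 0, 0, 0, 15]
    - [0, 0, 1, 0, 0, 0, 15]
    - [0, 0, -20, 0, 0, 0, 15]
    - [0, 0, -40, 0, 0, 0, 15]
    - [0, 35, -40, 0, 0, 0, 15]
    - [0, 70, -40, 0, 0, 0, 15]
    - [0, 101, -40, 0, 0, 0, 15]
    - [0, 101, -40, 0, 0, 0, 15]

```text
clock: 6.55
tcp_pos: [0.544, 0.0621, 0.1525]
orientation: [3.135, -0.12, 0.001]
contact_force: [0.6, 0.2, -1.5]
grip_width: 0.0207
gripper_force: 59.0
```

Emit:
step_arm:
  moves:
    - [0, 0, 15, 0, 0, 0, 15]
    - [0, 0, 30, 0, 0, 0, 15]
    - [0, 0, 35, 0, 0, 0, 15]
    - [0, 0, 38, 0, 0, 0, 15]
    - [0, 0, 40.5, 0, 0, 0, 15]
    - [0, 0, 40.5, 0, 0, 0, 15]
    - [0, 0, 40.5, 0, 0, 0, 15]

```text
clock: 7.25
tcp_pos: [0.5442, 0.0679, 0.1128]
orientation: [3.139, -0.109, 0.002]
contact_force: [-2.0, 1.3, 3.0]
grip_width: 0.0204
gripper_force: 59.1
```

```bash
python3 - <<'E'
from bench import r
from h import *
o=r.get_obs();print(o["clock"],o["tcp_pos"],o["contact_force"],o["grip_width"])
for p in([.5442,.0672,.185],[.5062,-.307,.185],[.5062,-.307,.0777]): print(go(r,p,np.deg2rad(-4)))
E
```

```text
7.25 [0.54424114 0.06793377 0.1128221 ] [-2.003324    1.33540328  3.04564063] 0.02039678776968475
(array([  0.1,   0.8, -72.2]), array([ 0.0009, -0.0013,  0.0003]))
(array([-11.8, 376.7, -71.8]), array([ 0.0009, -0.0013,  0.0003]))
(array([-12. , 376.6,  35.5]), array([ 0.0009, -0.0013,  0.0003]))
```

Emit:
step_arm:
  moves:
    - [0, 0, -25, 0, 0, 0, 15]
    - [0, 0, -72, 0, 0, 0, 15]
    - [-1, 40, -72, 0, 0, 0, 15]
    - [-3, 85, -72, 0, 0, 0, 15]
    - [-4, 130, -72, 0, 0, 0, 15]
    - [-6, 175, -72, 0, 0, 0, 15]
    - [-7, 220, -72, 0, 0, 0, 15]
    - [-8, 265, -72, 0, 0, 0, 15]

```text
clock: 8.05
tcp_pos: [0.5177, -0.1984, 0.1852]
orientation: [3.137, -0.11, 0.004]
contact_force: [1.0, -0.2, -1.2]
grip_width: 0.0209
gripper_force: 58.9
```

Emit:
step_arm:
  moves:
    - [-1, 40, 0, 0, 0, 0, 15]
    - [-3, 80, 0, 0, 0, 0, 15]
    - [-4, 111.7, 0, 0, 0, 0, 15]
    - [-4, 111.7, 0, 0, 0, 0, 15]
    - [-4, 111.7, 0, 0, 0, 0, 15]
    - [-4, 111.7, 0, 0, 0, 0, 15]

```text
clock: 8.65
tcp_pos: [0.5064, -0.3062, 0.1848]
orientation: [3.139, -0.107, 0.002]
contact_force: [0.8, 0.3, -1.6]
grip_width: 0.0207
gripper_force: 59.0
```

```bash
python3 - <<'E'
from bench import r
from h import *
o=r.get_obs();print(o["clock"],o["tcp_pos"],o["contact_force"],o["grip_width"])
for p in([.5062,-.307,.145],[.5062,-.307,.0777]): print(go(r,p,np.deg2rad(-4)))
f=r.grab_frame("top"); g=r.grab_frame("side")
cv2.imwrite("pics/c4.png",np.hstack([cv2.resize(f["image"][180:290,360:470],(400,400)),cv2.resize(g["image"][90:210,300:420],(400,400))])[:,:,::-1])
E
```

```text
8.65 [ 0.50637483 -0.30619051  0.18484203] [ 0.76748188  0.27159548 -1.60258784] 0.020670301564895965
(array([-0.2,  0.8, 39.8]), array([ 0.0009, -0.0014,  0.0015]))
(array([ -0.3,   0.7, 107.1]), array([ 0.0009, -0.0014,  0.0015]))
```

View pics/c4.png

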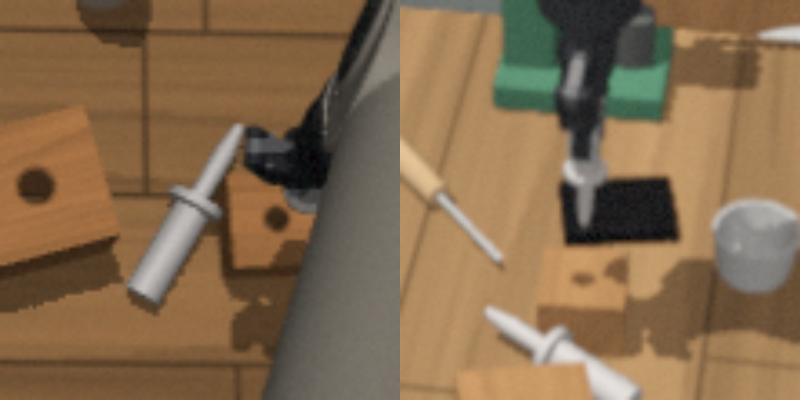

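The stylus hangs upright over the stand's open hole (top crop (277,218), side crop (583,280)). Lowering it.

Emit:
step_arm:
  moves:
    - [0, 0.6, 30, 0, 0, 0, 15]
    - [0, 0.6, 50, 0, 0, 0, 15]
    - [0, 0.6, 60, 0, 0, 0, 15]
    - [0, 0.6, 70, 0, 0, 0, 15]
    - [0, 0.6, 80, 0, 0, 0, 15]
    - [0, 0.6, 90, 0, 0, 0, 15]
    - [0, 0.6, 98, 0, 0, 0, 15]
    - [0, 0.6, 103, 0, 0, 0, 15]

```text
clock: 9.55
tcp_pos: [0.5057, -0.3081, 0.0811]
orientation: [3.138, -0.11, 0.001]
contact_force: [0.3, -1.0, -0.5]
grip_width: 0.0207
gripper_force: 59.0
```

Emit:
step_arm:
  moves:
    - [0, 0, 2, 0, 0, 0, 15]
    - [0, 0, 4, 0, 0, 0, 15]
    - [0, 0, 4, 0, 0, 0, 15]
    - [0, 0, 4, 0, 0, 0, 15]

```text
clock: 9.95
tcp_pos: [0.5061, -0.3083, 0.0781]
orientation: [3.138, -0.11, 0.002]
contact_force: [0.0, 0.5, -0.6]
grip_width: 0.0208
gripper_force: 59.3
```

Emit:
step_arm:
  moves:
    - [0, 0, 0.6, 0, 0, 0, 15]
    - [0, 0, 0.6, 0, 0, 0, 15]
    - [0, 0, 0.6, 0, 0, 0, 35]
    - [0, 0, 0.6, 0, 0, 0, 85]
    - [0, 0, 0.6, 0, 0, 0, 85]
    - [0, 0, 0.6, 0, 0, 0, 85]
    - [0, 0, 0.6, 0, 0, 0, 85]
    - [0, 0, 0.6, 0, 0, 0, 85]

```text
clock: 10.75
tcp_pos: [0.5059, -0.3081, 0.0772]
orientation: [3.138, -0.11, 0.001]
contact_force: [-0.3, 0.7, -0.3]
grip_width: 0.085
gripper_force: 0.0
```

Emit:
step_arm:
  moves:
    - [0, 0, -20, 0, 0, 0, 85]
    - [0, 0, -50, 0, 0, 0, 85]
    - [0, 0, -95, 0, 0, 0, 85]
    - [0, 0, -130, 0, 0, 0, 85]
    - [0, -40, -130, 0, 0, 0, 85]
    - [0, -85, -130, 0, 0, 0, 85]
    - [0, -130, -130, 0, 0, 0, 85]
    - [0, -175, -130, 0, 0, 0, 85]

```text
clock: 11.55
tcp_pos: [0.5179, -0.1318, 0.2072]
orientation: [3.138, -0.11, 0.002]
contact_force: [0.8, 0.7, 0.1]
grip_width: 0.0853
gripper_force: 0.0
```

```bash
python3 - <<'E'
from bench import r
from h import *
o=r.get_obs();print(o["clock"],o["tcp_pos"],o["contact_force"],o["grip_width"])
yaw=np.deg2rad(-4); O=np.array([.6345,.1105]);B=np.array([[np.cos(yaw),-np.sin(yaw)],[np.sin(yaw),np.cos(yaw)]])
for x in(0,.005): 
    q=O+B@[x,0]; print(q,go(r,[*q,.2],yaw))
f=r.grab_frame("top"); g=r.grab_frame("side"); pickle.dump((f,g),open("m.pkl","wb"))
cv2.imwrite("pics/c5.png",np.hstack([cv2.resize(f["image"][160:290,240:470],(420,240)),cv2.resize(g["image"][90:210,300:420],(240,240))])[:,:,::-1])
for n,f in(("top",f),("side",g)):
    P=pts(f);ok=f["depth"]>0
    for lo,hi in(([.46,-.34,.075],[.55,-.26,.135]),([.46,-.34,.118],[.55,-.26,.135])):
        q=P[ok&np.all((P>lo)&(P<hi),-1)]; print(n,len(q),(q.min(0)+q.max(0))/2,q.max(0),np.median(q,0)) if len(q) else print(0)
    L=(P[...,:2]-O)@B   # head in gap
    k=ok&(np.abs(L[...,0])<.021)&(np.abs(L[...,1])<.05)&(P[...,2]>.085)&(P[...,2]<.112)
    l=L[k]; print(n,"head",k.sum(), l.min(0),l.max(0), P[k][:,2].max()) if k.sum() else 0
    k=ok&(np.abs(L[...,0])<.05)&(np.abs(L[...,1])<.075)&(P[...,2]>.112)&(P[...,2]<.12); x=L[k][:,0]; print(" plates med",np.median(x[x<0]),np.median(x[x>0]))
E
```

```text
11.55 [ 0.51785887 -0.13180221  0.20721486] [0.75465045 0.73650641 0.0835892 ] 0.08525494907667341
[0.6345 0.1105] (array([  99.3, -249.9,    7. ]), array([ 0.0015, -0.0015, -0.0005]))
[0.63948782 0.11015122] (array([ 104.3, -249.9,    7. ]), array([ 0.0015, -0.0015, -0.0005]))
top 92 [ 0.50309436 -0.30829505  0.10192618] [ 0.51313869 -0.29759301  0.12785594] [ 0.50137277 -0.30565451  0.11806466]
top 47 [ 0.50335487 -0.30852741  0.12295754] [ 0.51298348 -0.29805774  0.12785594] [ 0.50399939 -0.30867479  0.1216329 ]
top head 59 [-0.00406103 -0.00947871] [0.02077399 0.00747593] 0.10883824935945909
 plates med -0.02739654264347867 0.026695667069785337
side 158 [ 0.50619427 -0.30786419  0.10148081] [ 0.51737629 -0.2946324   0.12759338] [ 0.50524832 -0.3022547   0.10650382]
side 49 [ 0.50678109 -0.30847373  0.12296771] [ 0.51730434 -0.29585147  0.12759338] [ 0.5060289  -0.30601711  0.12258053]
side head 87 [-0.00188508 -0.00451374] [0.02065928 0.01021887] 0.10985047488670671
 plates med -0.026018755522466 0.02814672171301524
```

View pics/c5.png

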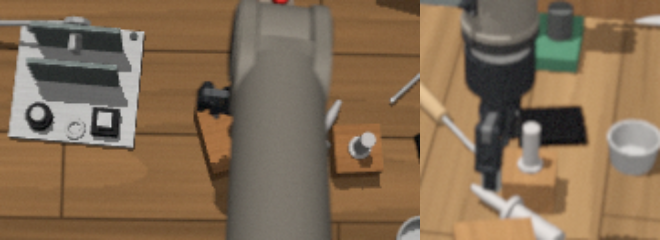

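The stylus stands fully back in its stand and upright. The bolt head is confirmed in the gap, with the fence estimate consistent. Moving over the gap.

Emit:
step_arm:
  moves:
    - [10, -40, 0, 0, 0, 0, 85]
    - [25, -85, 0, 0, 0, 0, 85]
    - [45, -125, 0, 0, 0, 0, 85]
    - [65, -165, 0, 0, 0, 0, 85]
    - [85, -205, 0, 0, 0, 0, 85]
    - [104, -245, 0, 0, 0, 0, 85]
    - [104, -250, 0, 0, 0, 0, 85]
    - [104, -250, 0, 0, 0, 0, 85]

```text
clock: 12.45
tcp_pos: [0.6391, 0.1103, 0.2062]
orientation: [3.139, -0.105, 0.0]
contact_force: [-0.3, -0.1, -0.1]
grip_width: 0.0852
gripper_force: 0.0
```

Emit:
step_arm:
  moves:
    - [0, 0, 0, 0, 0, 0, 60]
    - [0, 0, 0, 0, 0, 0, 60]
    - [0, 0, 0, 0, 0, 0, 60]

```text
clock: 12.75
tcp_pos: [0.6391, 0.1068, 0.2069]
orientation: [3.137, -0.113, 0.002]
contact_force: [0.5, 0.7, 0.1]
grip_width: 0.0602
gripper_force: 0.0
```

```bash
python3 - <<'E'
from bench import r
from h import *
o=r.get_obs();print(o["clock"],o["tcp_pos"],o["contact_force"],o["grip_width"],o["joints"])
print(go(r,[.6395,.1102,.125],np.deg2rad(-4)),go(r,[.6395,.1102,.071],np.deg2rad(-4)))
f=r.grab_frame("top"); g=r.grab_frame("side")
cv2.imwrite("pics/c6.png",np.hstack([cv2.resize(f["image"][150:260,220:330],(400,400)),cv2.resize(g["image"][215:355,215:355],(400,400))])[:,:,::-1])
E
```

```text
12.75 [0.63905453 0.10680007 0.20690545] [0.53251569 0.65213596 0.0570196 ] 0.06021933754566387 [-0.12009385  0.46315363 -0.19610502  1.63839308  0.10329549  1.04981924
 -1.99051841]
(array([ 0.1, -3.6, 81.9]), array([ 0.0021, -0.0011, -0.0024])) (array([ 1.000e-01, -3.700e+00,  1.359e+02]), array([ 0.0021, -0.0011, -0.0024]))
```

View pics/c6.png

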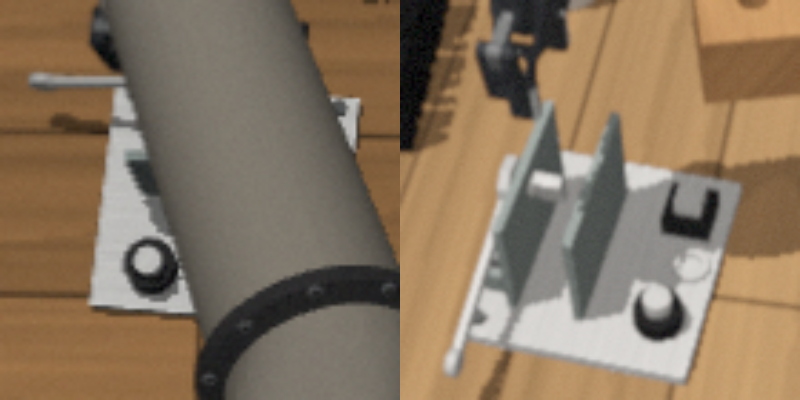

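Gripper over the gap, clear of everything; bolt head visible at (545,183) in the side crop. Lower to just above the plates and settle.

Emit:
step_arm:
  moves:
    - [0, -3, 30, 0, 0, 0, 60]
    - [0, -3, 55, 0, 0, 0, 60]
    - [0, -3, 75, 0, 0, 0, 60]
    - [0, -3, 78, 0, 0, 0, 60]
    - [0, -3, 78, 0, 0, 0, 60]
    - [0, -3, 78, 0, 0, 0, 60]
    - [0, -3, 78, 0, 0, 0, 60]

```text
clock: 13.55
tcp_pos: [0.6404, 0.1118, 0.1302]
orientation: [3.139, -0.11, 0.005]
contact_force: [-0.5, -0.0, -0.3]
grip_width: 0.06
gripper_force: 0.0
```

```bash
python3 - <<'E'
from bench import r
from h import *
f=r.grab_frame("top"); g=r.grab_frame("side")
o=r.get_obs();print(o["clock"],o["tcp_pos"],o["qvel"].round(3),o["contact_force"],o["grip_width"])
print(go(r,[.6395,.1102,.071],np.deg2rad(-4)))
cv2.imwrite("pics/c7.png",cv2.resize(g["image"][205:325,225:345],(600,600),interpolation=cv2.INTER_CUBIC)[:,:,::-1])
E
```

```text
13.65 [0.64006258 0.1117731  0.12980331] [-0.001  0.005 -0.     0.006  0.001 -0.001 -0.   ] [-0.61586788 -0.28777601  0.16680569] 0.0600297367475304
(array([-0.6,  1.6, 58.8]), array([ 0.0009, -0.0026, -0.    ]))
```

View pics/c7.png

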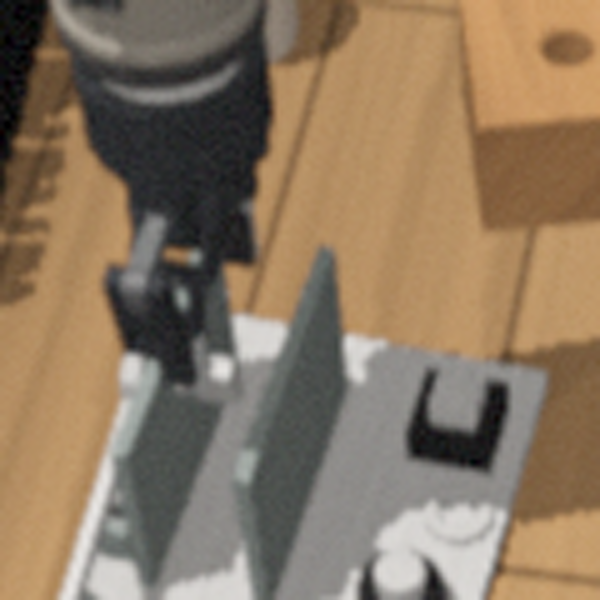

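The fingers stand just above the gap, nearer the bracket at right-of (165,350) than the wall; I shift 3 mm toward the robot and descend in stages watching force.

Emit:
step_arm:
  moves:
    - [-3, 1, 0, 0, 0, 0, 60]
    - [-3, 1, 8, 0, 0, 0, 60]
    - [-3, 1, 14, 0, 0, 0, 60]
    - [-3, 1, 20, 0, 0, 0, 60]
    - [-3, 1, 26, 0, 0, 0, 60]

```text
clock: 14.15
tcp_pos: [0.6362, 0.1108, 0.1018]
orientation: [3.138, -0.109, 0.0]
contact_force: [0.4, 0.5, -0.2]
grip_width: 0.0599
gripper_force: 0.0
```

Emit:
step_arm:
  moves:
    - [0, 0, 8, 0, 0, 0, 60]
    - [0, 0, 16, 0, 0, 0, 60]
    - [0, 0, 24, 0, 0, 0, 60]
    - [0, 0, 31, 0, 0, 0, 60]
    - [0, 0, 33, 0, 0, 0, 60]
    - [0, 0, 33, 0, 0, 0, 60]
    - [0, 0, 33, 0, 0, 0, 60]

```text
clock: 14.85
tcp_pos: [0.6367, 0.1109, 0.0699]
orientation: [3.138, -0.109, 0.002]
contact_force: [1.3, -0.1, 0.2]
grip_width: 0.0597
gripper_force: 0.0
```

```bash
python3 - <<'E'
from bench import r
from h import *
o=r.get_obs();print(o["clock"],o["tcp_pos"],o["contact_force"],o["moment"],o["grip_width"])
print(go(r,[.637,.1104,.071],np.deg2rad(-4)))
E
```

```text
14.85 [0.6366841  0.11085255 0.0699365 ] [ 1.31516237 -0.13329842  0.15927082] [0.03313738 0.00187    0.08274218] 0.05974519991902139
(array([ 0.3,  0.4, -1.1]), array([ 0.0013, -0.0013,  0.0001]))
```

No contact; close on the head.

Emit:
step_arm:
  moves:
    - [0, 0, 0, 0, 0, 0, 35]
    - [0, 0, 0, 0, 0, 0, 20]
    - [0, 0, 0, 0, 0, 0, 12]
    - [0, 0, 0, 0, 0, 0, 4]
    - [0, 0, 0, 0, 0, 0, 4]
    - [0, 0, 0, 0, 0, 0, 4]
    - [0, 0, 0, 0, 0, 0, 4]
    - [0, 0, 0, 0, 0, 0, 4]
  grip_force: 60

```text
clock: 15.65
tcp_pos: [0.6366, 0.1108, 0.07]
orientation: [3.138, -0.11, 0.002]
contact_force: [-0.2, -0.7, 4.4]
grip_width: 0.0092
gripper_force: 60.4
```

Emit:
step_arm:
  moves:
    - [0, 0, 0, 0, 0, 0, 4]
    - [0, 0, 0, 0, 0, 0, 4]
    - [0, 0, 0, 0, 0, 0, 4]

```text
clock: 15.95
tcp_pos: [0.6366, 0.1108, 0.07]
orientation: [3.138, -0.11, 0.002]
contact_force: [-0.7, 0.0, 5.4]
grip_width: 0.0088
gripper_force: 60.5
```

```bash
python3 - <<'E'
from bench import r
from h import *
o=r.get_obs();print(o["clock"],o["tcp_pos"],o["contact_force"],o["moment"],o["grip_width"],o["gripper_force"])
yaw=np.deg2rad(-4); O=np.array([.6345,.1105]);B=np.array([[np.cos(yaw),-np.sin(yaw)],[np.sin(yaw),np.cos(yaw)]])
old=pickle.load(open("m.pkl","rb"))
for n,f in(("before",old[1]),("now",r.grab_frame("side")),("before top",old[0]),("now top",r.grab_frame("top"))):
    P=pts(f);L=(P[...,:2]-O)@B;hs=cv2.cvtColor(f["image"],cv2.COLOR_RGB2HSV)
    k=(f["depth"]>0)&(L[...,0]>.031)&(L[...,0]<.055)&(L[...,1]>.08)&(L[...,1]<.18)&(P[...,2]>.03)&(P[...,2]<.13)&(hs[...,1]<60)
    y,z=L[k][:,1],P[k][:,2]
    if k.sum()>5: print(n,k.sum(),"spanner slope",np.polyfit(y,z,1),"z end",np.median(z[y>.13]))
E
```

```text
15.95 [0.63658722 0.11077675 0.0699774 ] [-0.74517438  0.01723196  5.44053087] [-0.1378821   0.2347493  -0.08007752] 0.008840435415833398 60.54015040397644
before 165 spanner slope [-0.21909771  0.09149969] z end 0.06106358403353834
now 169 spanner slope [0.00977039 0.09366187] z end 0.09651929374209187
before top 82 spanner slope [-0.23028397  0.08979839] z end 0.059236614770831426
now top 92 spanner slope [-0.00468963  0.09372799] z end 0.09295938121991246
```

The grip is flat on the head and the spanner is level (slope about 0.00, from -0.22 before). Handing in while gripping.

```bash
python3 -c "
from bench import r
print(r.hand_in())"
```

```text
the job is handed in; nothing more can be done
None
```

I pressed the round feeler and then the square one, put the stylus back in its stand, and handed in the job at about 16 s with the bolt head still gripped and the spanner level; the larger look-alike stylus fell over early on, during my first move, and lies beside the stands, apparently without being touched.

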